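# Open the stone case and hold the gem tester on the marked stone

### The job

First twist the lid of the round stone case until its window stands over the stone at the red tab, and let go of the lid; then lift the yellow gem tester out of its wooden stand. Hold the tester upright with its copper tip on the middle of that stone's flat top, pressing lightly so that the sprung tip sinks about half way into the nose (never hard against the stone), and finish while still holding it there. Leave the other things on the bench where they are.

Things in the scene. Friction and masses are not known exactly. Their poses are not given: they have to be found in the camera images.
- case: Round stone case fixed to the bench. Origin: centre of its underside, z up, x from the centre through the marked red stone to the red tab (18 x 12 mm, reaching 69 mm from the centre, top 14 mm above the bench). Aluminium base plate of radius 56 mm, 8 mm thick; height with lid 26 mm without the grip bar. Green and blue stones sit under the lid at the other multiples of 72 degrees
- stone_top (a point): Centre of the flat top of the red stone: a disc of 12 mm diameter, level, 21 mm above the bench, 35 mm from the case centre towards the red tab. It lies 5 mm below the lid's top and is hidden by the lid until the window is over it. It is rigid
- lid (a joint): Turn of the case's lid about the vertical axis through the case centre, rad, counter-clockwise from above positive, 0 to 2.4 between stops, starts 0 to 0.5. At 1.2 the window is exactly over the red stone. Friction 0.05 N m: stays where left. The lid is a grey disc of 98 mm diameter with a knurled rim, top 26 mm above the bench
- lid_grip (a point): Point on the turning axis, 48 mm above the bench, in the lid's black grip bar: bar 12 mm thick along the lid's x, 44 mm long along the lid's y, from 26 to 54 mm above the bench. Axes turn with the lid: x points to the window, z up
- lid_window (a point): Centre of the lid's only window, at the lid's top (26 mm above the bench), 35 mm from the axis along the lid's x. The window is a sector from 24 to 46 mm from the axis, about 26 mm wide across; axes as lid_grip
- tester: Gem tester: round pen 140 mm long, about 70 g, tip down in the stand with its origin 8 mm above the bench (rise 55 mm to be out). Origin: end of the unpressed tip; z along the pen, up. Copper tip 5 mm thick to 16 mm; black nose cone, 18 mm thick from 36 mm; black collar 28 mm wide at 52 to 57 mm, resting on the stand; yellow barrel 18 mm thick to 130 mm; black end to 140 mm
- tester_grip (a point): Good place to grip the tester, on its axis 100 mm from the unpressed tip end (108 mm above the bench in the stand); z along the pen, up
- tip_end (a point): Round end of the copper tip; moves with the tip as it sinks into the nose; z along the pen, up
- tip (a joint): How far the sprung tip is pushed into the nose, m: 0 out, 0.010 fully in. Spring: 1.0 N to start it, plus 0.2 N per mm (2 N at half way, 3 N fully in; beyond that rigid)
- stand: Wooden block 80 x 80 x 60 mm fixed to the bench, with a vertical through hole of 23 mm in the middle for the tester. Origin at the centre of its underside
- jar: Amber glass jar with steel lid, diameter 72 mm, 90 mm high; bystander, origin under its centre
- bottle: Green glass bottle with yellow cap, diameter 48 mm, 110 mm high; bystander, origin under its centre
- crucible: Grey round cup, diameter 70 mm, 60 mm high; bystander, origin under its centre
- wax: Red wax block 90 x 45 x 20 mm; bystander, origin under its centre
- driver: Yellow-handled screwdriver, 160 mm, lying on the bench; bystander
- sander: Dark wooden sanding block 150 x 70 x 35 mm; bystander, origin under its centre
There are look-alikes about, which are no part of the job. What is shaped like the tester but blue or white is not meant. Several things have the shape of the stand; the one meant has the colours described above.

How it is judged:
By the outcome, as a careful person would: the job done as asked, in the order asked, and still so for the second after the job is handed in, while the arm keeps its last pose, push and grip.
It also fails if it takes over 61 s, if anything falls off the work surface, if the arm or the gripper's body presses on something with over 40 N, if the wrist force passes 120 N, or if a joint passes its speed limit or range.

### The arm

A 6-joint arm with a two-finger parallel gripper is mounted at the origin on the work surface. World frame = base frame: x ahead of the robot, y to its left, z up, the work surface at z = 0. Lengths are in m, angles in rad, forces in N, time in s.
With the tool pointing down it reaches from about 0.35 to 0.975 m from the base axis. Payload 7.1 kg.
Tool frame: the origin (TCP) lies midway between the tips of the shut fingers; the grasp point (between the pads) lies 19 mm behind it; z points along the fingers, x is the direction in which the jaws open and shut, and the axes are right-handed (so a half turn about z gives the same grasp; the last joint's range is limited). The gripper opens to 88 mm and grips with 3 to 60 N. Pads are 20 mm wide; open, the fingers measure 115 mm over their backs; the gripper's body (75 mm by 178 mm) begins 61 mm behind the grasp point.
Start: joints at [-1.186, 0.423, 1.63, -0, 1.089, -0.019], TCP at [0.246, -0.575, 0.223] pointing down, gripper open.
Joint ranges: [-3, 3], [-0.9, 2.11], [0.09, 2.58], [-1.31, 4.45], [0.11, 2.69], [-2.54, 2.54]. Speed limits (rad/s): [2.39, 2.39, 3.01, 3.14, 3.14, 3.14].

### API

Orientations are given as a unit quaternion [w, x, y, z].
In Python, from station import move_pose, movel, movej, command_gripper, wait, inverse_kinematics, read_camera, camera_info, MotionError, job_done, get_time, get_joint_pos, get_qvel, get_effort, get_tcp_pos, get_ee_rot, get_ft_force, get_ft_torque, get_grip_width gives the robot as it stands. Calls block until the motion is done:
- move_pose(position, orientation): joint-space move of the TCP to a pose.
- movel(position, frame=None, v=0.15, until_force=None): straight line of the TCP; frame=None keeps the orientation; v is the mean speed in m/s. With until_force (N) it stops when the force on the tool has changed by that much, and returns True; else False.
- movej(angles): joint-space move.
- command_gripper(opening): opening from 0.0 (shut) to 1.0 (fully open); the grip force is fixed at half the most; returns when the fingers have stopped.
- wait(seconds).
- inverse_kinematics(position, orientation): joint angles nearest the present ones, or None.
- read_camera(name): name is "scene" or "top" or "wrist"; returns the picture (420x560x3 uint8, red, green, blue); there is no depth.
- camera_info(name): a dict with "intrinsics" (3x3 intrinsics, pixels), "T" (4x4, takes a point from camera to world coordinates); the wrist camera has in their place "tool_from_camera" (4x4, takes a point from camera to tool coordinates, whose origin is the TCP and whose axes are the tool frame's). Camera axes: x right, y up, looking along -z (the intrinsics and any distortion apply to the point x, -y, -z); pixel columns grow to the right and rows downward; lengths in m; the calibration is good to about 2 mm. A picture is of the moment at which its call begins: read the wrist's pose just before it. camera_info takes no time and is no camera call.
A pose or a line that the arm cannot do raises MotionError and nothing moves.
- job_done(): hands the job in, once; it reports no verdict.
Readings, each from a call of its own:
- get_time(): time.
- get_joint_pos(): joint angles.
- get_qvel(): joint speeds.
- get_effort(): joint torques, N m.
- get_tcp_pos(): TCP position.
- get_ee_rot(): TCP orientation.
- get_ft_force(): force on the tool from outside, world axes, zero at the start.
- get_ft_torque(): the same for the moment, N m.
- get_grip_width(): opening from 0.0 (shut) to 1.0 (fully open).
Only numpy, scipy, OpenCV 4.12 (cv2) and the standard library are available. Lean on these libraries where they do the work, as an engineer would, in place of code of your own. Each camera call takes 0.05 s, during which the arm holds its last target. There are 200 camera calls.

## Working session

There is one attempt and no reset: what is moved stays moved. The work goes in short steps, each a Python script; the robot and the scene stay as the last script left them, time stands still between calls to the robot, and variables do not carry over. Pictures are saved under pics/ and viewed, about 8 in all and at most 12, crops included, and the job is handed in when it is done.

```bash
mkdir -p pics; cat > h.py <<'E'
import numpy as np, cv2
from station import *
def save(img,name,crop=None,s=1):
    if crop: x0,y0,x1,y1=crop; img=img[y0:y1,x0:x1]
    img=cv2.resize(img,None,fx=s,fy=s,interpolation=cv2.INTER_CUBIC)
    cv2.imwrite('pics/'+name,img[:,:,::-1])
E
python3 - <<'E'
from h import *
a=read_camera("scene");b=read_camera("top");np.save('scene.npy',a);np.save('top.npy',b)
save(a,'s0.png',s=1.42);save(b,'t0.png',s=1.42)
for n in("scene","top","wrist"):print(n,camera_info(n))
print(get_time(),get_tcp_pos(),get_ee_rot())
E
```

```text
scene {'intrinsics': array([[471.10146344,   0.        , 271.88936136],
       [  0.        , 471.10146344, 209.42562055],
       [  0.        ,   0.        ,   1.        ]]), 'T': array([[ 0.25295296, -0.8441146 ,  0.47274236,  1.07958782],
       [ 0.9674657 ,  0.21817452, -0.12810152, -0.15223503],
       [ 0.00499203,  0.48976568,  0.87183981,  1.09401035],
       [ 0.        ,  0.        ,  0.        ,  1.        ]])}
top {'intrinsics': array([[515.1653474 ,   0.        , 283.18355609],
       [  0.        , 515.1653474 , 212.63860562],
       [  0.        ,   0.        ,   1.        ]]), 'T': array([[-1.28555623e-03,  9.82337533e-01, -1.87113117e-01,
         2.68347944e-01],
       [-9.99997501e-01, -1.60507070e-03, -1.55610779e-03,
         1.68181759e-02],
       [-1.82895287e-03,  1.87110649e-01,  9.82337142e-01,
         1.59541251e+00],
       [ 0.00000000e+00,  0.00000000e+00,  0.00000000e+00,
         1.00000000e+00]])}
wrist {'intrinsics': array([[299.08174159,   0.        , 278.25437393],
       [  0.        , 299.08174159, 205.5870399 ],
       [  0.        ,   0.        ,   1.        ]]), 'tool_from_camera': array([[ 9.99998685e-01,  5.61496175e-04,  1.52117563e-03,
        -3.49517577e-04],
       [ 9.43232138e-04, -9.64509208e-01, -2.64047529e-01,
        -7.22738521e-02],
       [ 1.31892623e-03,  2.64048616e-01, -9.64508470e-01,
        -1.61315292e-01],
       [ 0.00000000e+00,  0.00000000e+00,  0.00000000e+00,
         1.00000000e+00]])}
0.1 [ 0.24540759 -0.57424284  0.22197777] [-3.89749995e-04  8.34548256e-01 -5.50934398e-01 -5.88157714e-04]
```

View pics/s0.png

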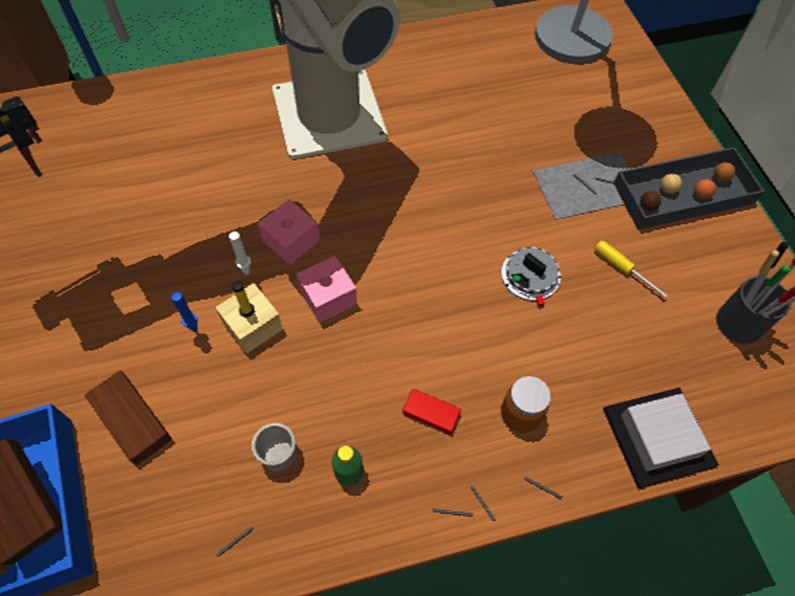

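View pics/t0.png

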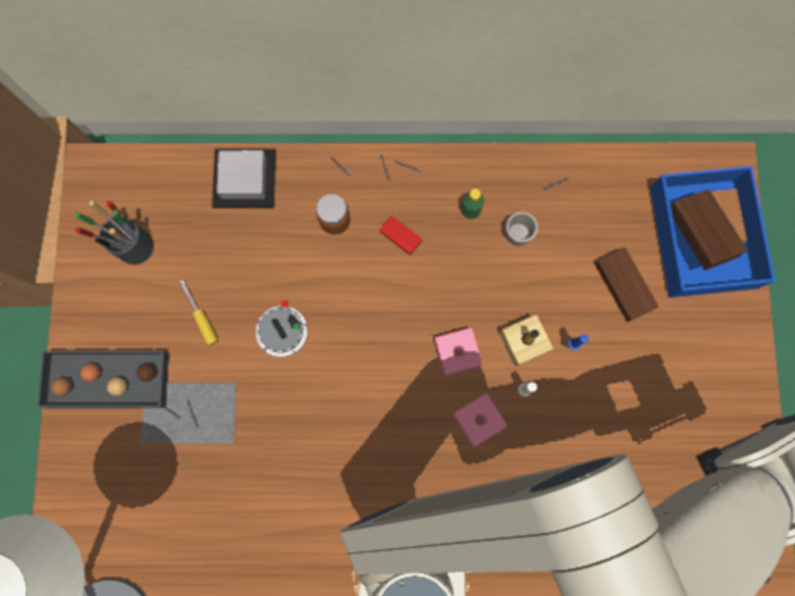

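Picture 1 (scene, scaled by 1.42) shows the case at (532,273), its tab at (540,301), a green stone in the window at (518,281) and the yellow tester's top at (238,286). Picture 2 (top) shows the case at (281,330), its tab at (284,303), the window at (295,322), the tester's end at (533,335) and the stand at (526,339).

```bash
cat >> h.py <<'E'
from scipy.spatial.transform import Rotation as R
def Rq(q): return R.from_quat([q[1],q[2],q[3],q[0]])
def qdown(yaw):
    "tool down, tool x at angle yaw in world"
    m=np.array([[np.cos(yaw),np.sin(yaw),0],[np.sin(yaw),-np.cos(yaw),0],[0,0,-1.]])
    x,y,z,w=R.from_matrix(m).as_quat(); return [w,x,y,z]
def camT(n,pose=None):
    c=camera_info(n)
    if n!="wrist": return c["intrinsics"],c["T"]
    T=np.eye(4);T[:3,:3]=Rq(pose[1]).as_matrix();T[:3,3]=pose[0]
    return c["intrinsics"],T@c["tool_from_camera"]
def ray(n,uv,pose=None):
    K,T=camT(n,pose)
    d=np.linalg.solve(K,[uv[0],uv[1],1.]);d=T[:3,:3]@[d[0],-d[1],-d[2]]
    return T[:3,3],d/np.linalg.norm(d)
def atz(r,z): return r[0]+r[1]*(z-r[0][2])/r[1][2]
def tri(*rs):
    A=sum(np.eye(3)-np.outer(d,d) for o,d in rs);b=sum((np.eye(3)-np.outer(d,d))@o for o,d in rs)
    p=np.linalg.solve(A,b);return p,[round(1e3*np.linalg.norm(np.cross(p-o,d)),1) for o,d in rs]
def shot(name,**k):
    pose=(np.array(get_tcp_pos()),np.array(get_ee_rot()));im=read_camera("wrist");save(im,name,**k);np.save('pics/'+name[:-4]+'.npy',im)
    print(name,pose[0].round(4).tolist(),pose[1].round(5).tolist());return im,pose
E
python3 - <<'E'
from h import *
f=1.4214
for n,s,t in [("case",(534,264),(279,328)),("tab",(540,301),(284,303)),("testertop",(238,286),(533,334)),("win",(518,281),(295,322))]:
    rs=ray("scene",np.array(s)/f),ray("top",np.array(t)/f);p,e=tri(*rs)
    print(n,p.round(4),e,atz(rs[1],.026).round(3))
print(get_joint_pos())
for y in np.arange(-3,3.2,.5):
    for p in ([.5,.2,.25],[.47,-.3,.3]): print(round(y,1),p,inverse_kinematics(p,qdown(y)) is not None)
E
```

```text
case [0.5085 0.2849 0.0426] [np.float64(0.6), np.float64(0.6)] [0.511 0.287 0.026]
tab [0.5693 0.281  0.009 ] [np.float64(0.3), np.float64(0.3)] [0.566 0.278 0.026]
testertop [ 0.4802 -0.2429  0.1406] [np.float64(0.4), np.float64(0.4)] [ 0.497 -0.263  0.026]
win [0.5246 0.2529 0.0207] [np.float64(0.7), np.float64(0.7)] [0.524 0.253 0.026]
[-1.18597447e+00  4.23763610e-01  1.63061912e+00 -2.74981403e-05
  1.08862086e+00 -1.89944334e-02]
-3.0 [0.5, 0.2, 0.25] False
-3.0 [0.47, -0.3, 0.3] True
-2.5 [0.5, 0.2, 0.25] False
-2.5 [0.47, -0.3, 0.3] True
-2.0 [0.5, 0.2, 0.25] True
-2.0 [0.47, -0.3, 0.3] True
-1.5 [0.5, 0.2, 0.25] True
-1.5 [0.47, -0.3, 0.3] True
-1.0 [0.5, 0.2, 0.25] True
-1.0 [0.47, -0.3, 0.3] True
-0.5 [0.5, 0.2, 0.25] True
-0.5 [0.47, -0.3, 0.3] True
0.0 [0.5, 0.2, 0.25] True
0.0 [0.47, -0.3, 0.3] True
0.5 [0.5, 0.2, 0.25] True
0.5 [0.47, -0.3, 0.3] True
1.0 [0.5, 0.2, 0.25] True
1.0 [0.47, -0.3, 0.3] True
1.5 [0.5, 0.2, 0.25] True
1.5 [0.47, -0.3, 0.3] True
2.0 [0.5, 0.2, 0.25] True
2.0 [0.47, -0.3, 0.3] False
2.5 [0.5, 0.2, 0.25] True
2.5 [0.47, -0.3, 0.3] False
3.0 [0.5, 0.2, 0.25] False
3.0 [0.47, -0.3, 0.3] False
```

```bash
python3 - <<'E'
from h import *
move_pose([.51,.286,.23],qdown(-1.1)); a=shot('w1.png')[0]
move_pose([.51,.286,.16],qdown(-.1)); b=shot('w2.png')[0]
im=np.hstack([a[60:400,110:510],b[60:400,110:510]]); save(im,'w12.png')
save(a,'w1c.png',crop=(130,60,450,300),s=2.5);save(b,'w2c.png',crop=(100,60,500,360),s=2)
print(get_time())
E
```

```text
w1.png [0.5104, 0.2854, 0.23] [3e-05, 0.85228, -0.52309, 4e-05]
w2.png [0.5103, 0.2859, 0.1602] [-0.0001, 0.9987, -0.05093, 0.00015]
4.2917
```

View pics/w1c.png

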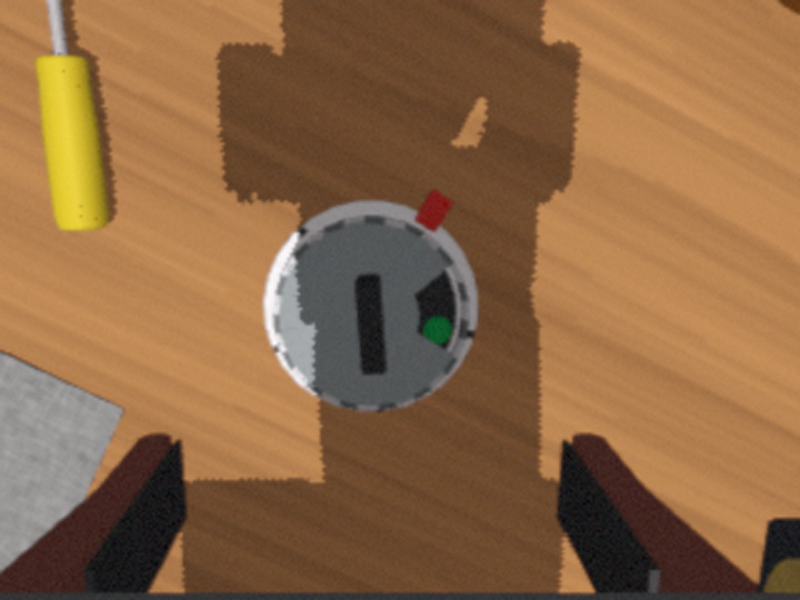

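View pics/w2c.png

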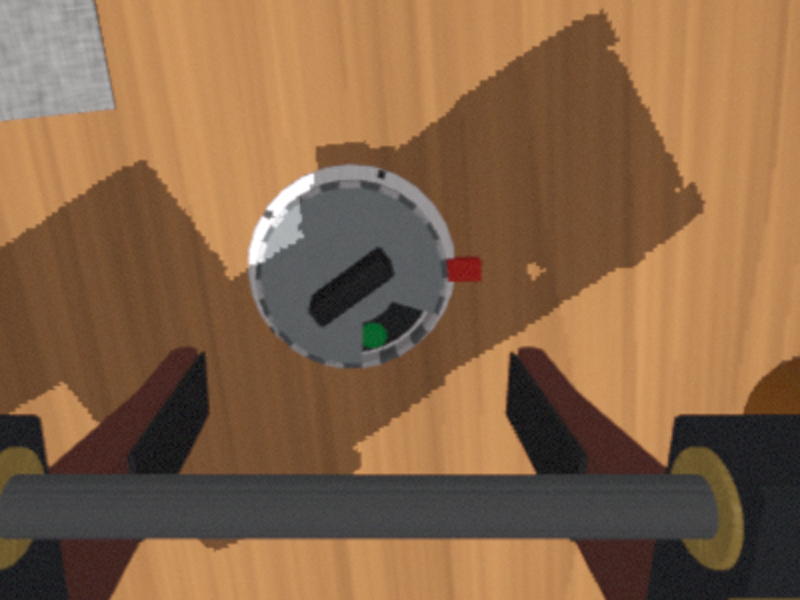

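Picture 3 (w1 crop) has the base ring at x 264–478 with its top at 200, the lid bottom at 410, the bar at (357–387, 275–375) and the tab's outer corners at (434,190) and (453,200). Picture 4 (w2 crop) has the ring at x 249–455 with its top at 165, the lid bottom at 367, the bar from (309,297) to (393,270) and the tab's outer edge at x=482, y 258–280. Next I fit the case model, with its height left free.

```bash
cat > fit.py <<'E'
from h import *
from scipy.optimize import least_squares
V={1:((np.array([.5104,.2854,.23]),np.array([3e-5,.85228,-.52309,4e-5])),130,60,2.5),
   2:((np.array([.5103,.2859,.1602]),np.array([-1e-4,.9987,-.05093,1.5e-4])),100,60,2.)}
def proj(v,P):
    pose,x0,y0,s=V[v];K,T=camT("wrist",pose)
    c=(np.atleast_2d(P)-T[:3,3])@T[:3,:3];u=np.c_[c[:,0],-c[:,1],-c[:,2]]@K.T
    return (u[:,:2]/u[:,2:]-[x0,y0])*s
th=np.linspace(0,2*np.pi,721)
def circ(p,r,z): return np.c_[p[0]+r*np.cos(th),p[1]+r*np.sin(th),0*th+z+p[2]]
def pt(p,a,x,y,z): return [p[0]+x*np.cos(a)-y*np.sin(a),p[1]+x*np.sin(a)+y*np.cos(a),z+p[2]]
ext={1:(264,478,200,410),2:(249,455,165,367)}
tab={1:[(434,190),(453,200)],2:[(482,258),(482,280)]}
bar={1:[((362,375),-1,-1,.054),((387,373),1,-1,.054),((357,277),-1,1,.026),((381,275),1,1,.026)],
     2:[((320,327),1,-1,.054),((393,270),1,1,.054),((309,297),-1,-1,.026),((378,248),-1,1,.026)]}
def res(p):
    r=[]
    for v in V:
        s=V[v][3];b=proj(v,circ(p,.056,.008));l=proj(v,circ(p,.049,.026));e=ext[v]
        r+=[(b[:,0].min()-e[0])/s,(b[:,0].max()-e[1])/s,(b[:,1].min()-e[2])/s,(l[:,1].max()-e[3])/s]
        for c,y in zip(tab[v],(.006,-.006)): r+=list((proj(v,pt(p,p[3],.069,y,.014))[0]-c)/s)
        for c,x,y,z in bar[v]: r+=list((proj(v,pt(p,p[4],.006*x,.022*y,z))[0]-c)/s)
    return np.array(r)
if __name__=="__main__":
    o=least_squares(res,[.51,.286,0,-.06,-1.1],loss='soft_l1')
    print(o.x.round(4),'lid q',o.x[4]-o.x[3]+1.2);print(res(o.x).round(1))
E
python3 fit.py
```

```text
[ 0.5071  0.2838 -0.0035 -0.0709 -1.0299] lid q 0.2410636090021281
[ 0.2 -0.2  0.6 -0.1 -0.7 -0.3 -0.2  0.8 -0.1  0.2 -0.   0.3 -0.5 -0.9
 -0.4 -0.8 -0.3 -0.3  0.5  0.2 -0.6  0.2 -0.8  0.2  0.7  1.3  1.5  3.
  0.7 -1.2  0.3 -1.8]
```

```bash
python3 - <<'E'
from h import *
cx,cy,a0,a1=.5071,.2838,-1.03,-.071
command_gripper(.6)
move_pose([cx,cy,.10],qdown(a0))
print(get_ft_force())
print(movel([cx,cy,.033],v=.08,until_force=6),get_tcp_pos(),get_ft_force())
command_gripper(0)
print('grip',get_grip_width()*88,get_ft_force(),get_ft_torque(),get_joint_pos(),get_time())
shot('w3.png')
E
```

```text
[ 1.30769255 -0.04432139  0.68572881]
False [0.50739693 0.28399023 0.03328588] [-0.3237615   1.02132304  0.3296962 ]
grip 12.129271317719454 [-1.48116753  2.17963843  0.82109073] [ 0.3181027   0.23507086 -0.0403972 ] [4.90064555e-01 6.32621453e-01 1.82088368e+00 4.47117880e-04
 6.87987125e-01 1.51976718e+00] 7.5917
w3.png [0.507, 0.2841, 0.0331] [-0.00012, 0.87028, -0.49256, -9e-05]
```

```bash
python3 - <<'E'
from h import *
cx,cy=.5071,.2838
for a in np.linspace(-1.03,-.071,4)[1:]:
    move_pose([cx,cy,.033],qdown(a)); print(np.round(get_ft_force(),1),np.round(get_ft_torque(),2))
command_gripper(.6)
movel([cx,cy,.12],v=.15)
move_pose([cx+.01,cy+.03,.15],qdown(-.071)); a,_=shot('w4.png')
save(a,'w4c.png',crop=(120,40,480,310),s=2.2)
print(get_time())
E
```

```text
[-2.3  2.2  2. ] [0.44 0.32 0.  ]
[-2.8  2.9  2.2] [0.47 0.35 0.03]
[-2.4  4.   2.7] [0.56 0.31 0.03]
w4.png [0.5175, 0.3146, 0.1498] [-0.00023, 0.99939, -0.03489, 0.00044]
10.7333
```

View pics/w4c.png

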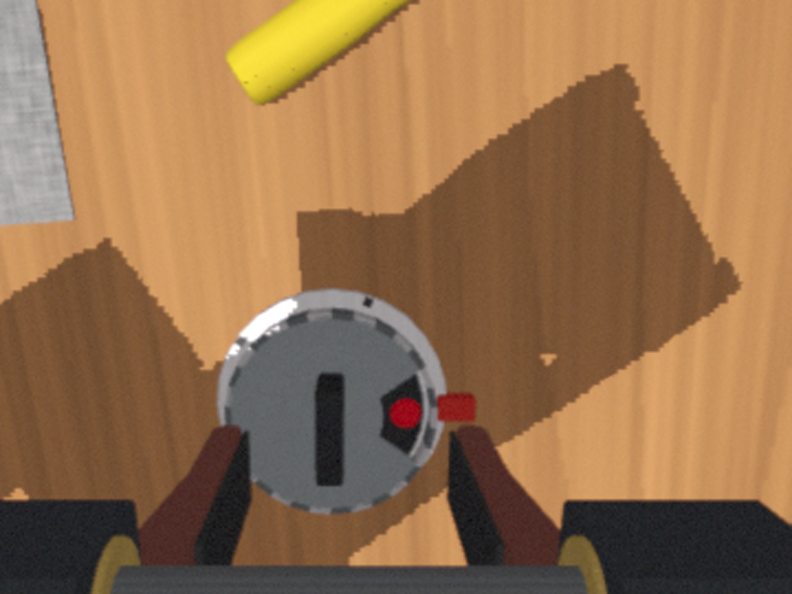

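Picture 5 shows the red stone in the middle of the window at crop (405,413), with the tab at (457,408), so the lid is set and released. Next I find the stone from two opposed wrist views, then look at the tester.

```bash
python3 - <<'E'
from h import *
def reds(im):
    h=cv2.cvtColor(im,cv2.COLOR_RGB2HSV);m=((h[...,0]<6)|(h[...,0]>174))&(h[...,1]>200)&(h[...,2]>90)
    n,l,s,c=cv2.connectedComponentsWithStats(m.astype(np.uint8));return [(s[i,4],c[i].round(1).tolist()) for i in range(1,n) if s[i,4]>60]
cx,cy,t=.5071,.2838,-.071
print(reds(np.load('pics/w4.npy')))
S={}
for i,(y,z) in enumerate([(1.5,.15),(-1.64,.15)]):
    move_pose([cx+.02,cy,z],qdown(y)); im,p=shot(f'st{i}.png'); print(reds(im))
move_pose([.478,-.245,.30],qdown(0));im,_=shot('te0.png')
move_pose([.478,-.245,.30],qdown(-1.57));im2,_=shot('te1.png')
save(np.hstack([im[0:420,140:420],im2[0:420,140:420]]),'te.png',s=1.4)
print(get_time())
E
```

```text
[(np.int32(134), [327.4, 224.9]), (np.int32(146), [303.9, 227.3])]
st0.png [0.5268, 0.2834, 0.1495] [-0.00012, 0.73207, 0.68123, -0.00044]
[(np.int32(149), [277.4, 212.3]), (np.int32(87), [277.0, 235.0])]
st1.png [0.5271, 0.2838, 0.15] [1e-05, -0.68235, 0.73103, -1e-05]
[(np.int32(75), [279.4, 157.6]), (np.int32(161), [279.7, 183.1])]
te0.png [0.4782, -0.2446, 0.2998] [-0.00011, 1.0, 7e-05, -7e-05]
te1.png [0.4781, -0.2449, 0.3] [0.0, 0.7078, -0.70641, -4e-05]
18.65
```

View pics/te.png

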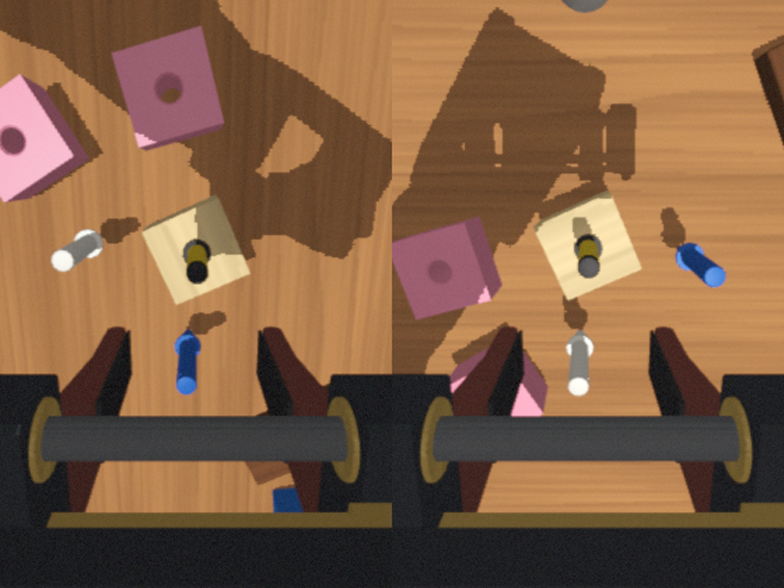

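Picture 6 shows the tester's black end at about te0 pixel (280,193) and te1 pixel (280,190). The blue look-alike stands to its −y side and the white one to its −x side, so I grip on the diagonal.

```bash
python3 - <<'E'
from h import *
P=lambda p,q:(np.array(p),np.array(q)/np.linalg.norm(q))
r=[ray("wrist",(303.9,227.3),P([.5175,.3146,.1498],[-.00023,.99939,-.03489,.00044])),
   ray("wrist",(277.4,212.3),P([.5268,.2834,.1495],[-.00012,.73207,.68123,-.00044])),
   ray("wrist",(277,235),P([.5268,.2834,.1495],[-.00012,.73207,.68123,-.00044])),
   ray("wrist",(279.7,183.1),P([.5271,.2838,.15],[1e-5,-.68235,.73103,-1e-5])),
   ray("wrist",(279.4,157.6),P([.5271,.2838,.15],[1e-5,-.68235,.73103,-1e-5]))]
for x in r: print(atz(x,.021).round(4))
print('stone',tri(r[0],r[1],r[3]),tri(r[0],r[2],r[4]),[.5071+.035*np.cos(-.071),.2838+.035*np.sin(-.071)])
t=[ray("wrist",(280,193.6),P([.4782,-.2446,.2998],[-.00011,1,7e-5,-7e-5])),ray("wrist",(280,190.7),P([.4781,-.2449,.3],[0,.7078,-.70641,-4e-5]))]
print('tester',tri(*t)[0],tri(*t)[1],[atz(x,.148).round(4) for x in t])
# silhouettes of the black end, for a finer look
for n in('te0','te1'):
    im=np.load(f'pics/{n}.npy');save(im,n+'z.png',crop=(240,130,320,210),s=5)
save(np.hstack([np.load(f'pics/{n}.npy')[130:210,240:320] for n in('te0','te1')]),'tez.png',s=5)
E
```

```text
[0.5409 0.2824 0.021 ]
[0.541  0.2806 0.021 ]
[0.5653 0.2784 0.021 ]
[0.5425 0.2821 0.021 ]
[0.5674 0.2807 0.021 ]
stone (array([0.54160214, 0.28133187, 0.01807046]), [np.float64(0.5), np.float64(0.8), np.float64(0.9)]) (array([0.55755923, 0.28031051, 0.02083769]), [np.float64(16.7), np.float64(7.5), np.float64(9.8)]) [np.float64(0.5420118195524749), np.float64(0.28131708728799626)]
tester [ 0.47940006 -0.24610888  0.14242708] [np.float64(0.2), np.float64(0.2)] [array([ 0.4792, -0.245 ,  0.148 ]), array([ 0.4808, -0.2459,  0.148 ])]
```

View pics/tez.png

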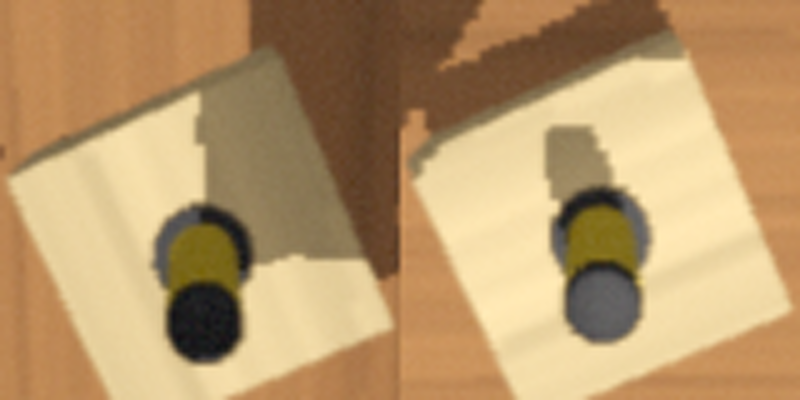

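Picture 7 puts the end discs at (204,322) and (603,302), which are pixels (280.8,194.4) and (280.6,190.4). The tester is therefore at about (0.480, −0.2455), and its end height measures about 0.142 m against the stated 0.148. Now I grip and lift it.

```bash
python3 - <<'E'
from h import *
tx,ty=.4798,-.2455
command_gripper(.6)
move_pose([tx,ty,.2],qdown(-.8))
f0=np.array(get_ft_force())
print(movel([tx,ty,.090],v=.12,until_force=5),np.array(get_tcp_pos()).round(4))
f1=np.array(get_ft_force());command_gripper(0)
print('grip',get_grip_width()*88,f0,f1,get_ft_force(),np.array(get_tcp_pos()).round(4))
if 15<get_grip_width()*88<21:
    movel([tx,ty,.22],v=.12);print(get_grip_width()*88,get_ft_force())
    move_pose([.5416,.2814,.22],qdown(-.8))
    movel([.5416,.2814,.135],v=.12)   # tip about 33 mm above the stone
    im,_=shot('g0.png');save(im,'g0c.png',crop=(190,110,370,245),s=4.4)
print(get_time())
E
```

```text
False [ 0.4804 -0.2458  0.0907]
grip 17.52622946230894 [-0.14995436  0.36568164 -0.20619933] [-0.15263967  0.6750735  -0.375602  ] [-0.0470827   0.28864156  1.28275919] [ 0.4799 -0.2456  0.0902]
17.699976813713565 [-0.11275085 -0.68711375 -0.89801692]
g0.png [0.5421, 0.2816, 0.1356] [-0.00039, 0.92103, -0.38949, 0.00035]
25.3833
```

View pics/g0c.png

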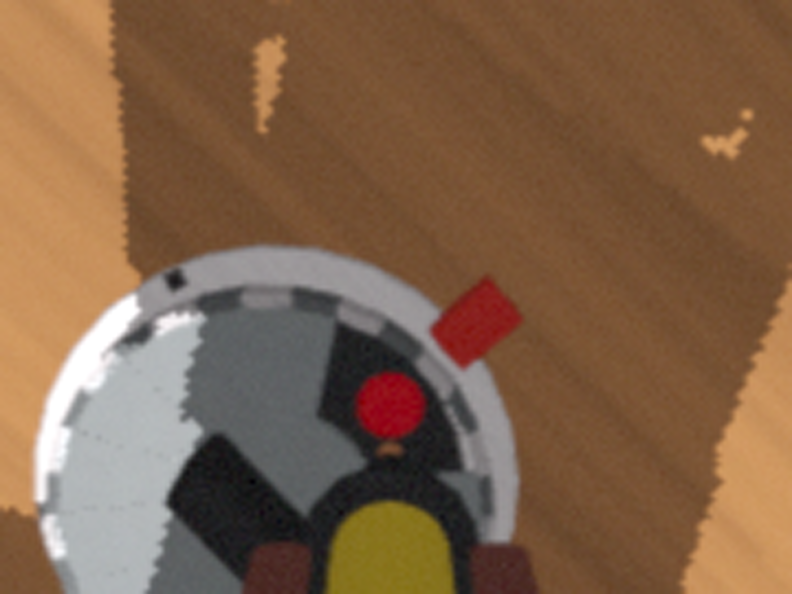

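```bash
python3 - <<'E'
from h import *
p=np.array([.5421,.2816,.1356]);q=np.array([-.00039,.92103,-.38949,.00035])
K,T=camT("wrist",(p,q))
def pj(P):
    c=T[:3,:3].T@(P-T[:3,3]);u=K@[c[0],-c[1],-c[2]];return ((u[:2]/u[2]-[190,110])*4.4).round(1)
print('tilt',Rq(q).as_matrix()[:,2])
for y in(-.002,0,.002):
    for z in (.080,.082): print('tip',y,z,pj(p+Rq(q).apply([0,y,z])))
print('front edge of tip, shoulder',pj(p+Rq(q).apply([0,-.0025,.081])),pj(p+Rq(q).apply([0,-.0025,.082-.016])))
print('stone at',pj(np.array([p[0],p[1],.021])),pj(np.array([.5416,.2814,.021])))
r=ray("wrist",(190+391/4.4,110+404/4.4),(p,q/np.linalg.norm(q)));print('stone ray',atz(r,.021))
E
```

```text
tilt [ 9.48524153e-04  4.45760848e-04 -9.99999451e-01]
tip -0.002 0.08 [391.6 443. ]
tip -0.002 0.082 [391.6 440.1]
tip 0 0.08 [391.6 453.1]
tip 0 0.082 [391.6 450.1]
tip 0.002 0.08 [391.6 463.1]
tip 0.002 0.082 [391.6 460. ]
front edge of tip, shoulder [391.6 439.1] [391.7 462.1]
stone at [391.2 407.7] [390.3 409.9]
stone ray [0.54265804 0.28221282 0.021     ]
```

Picture 8 shows the tip at crop (390,445) and the red stone at (391,404). The tip projects where predicted, and the stone agrees with the TCP's xy to about 0.9 mm. Now I descend with force checks.

```bash
python3 - <<'E'
from h import *
X,Y=.5419,.2818
def F():
    v=[]
    for _ in range(8): v.append(get_ft_force()); wait(.02)
    return np.mean(v,0)
movel([X,Y,.112],v=.06);wait(.2);b=F();print('free',b.round(2),np.array(get_tcp_pos()).round(4))
z=.108;c=None
while z>.0955:
    movel([X,Y,z],v=.03);wait(.1);f=(F()-b)[2];zt=get_tcp_pos()[2];print(round(z,4),round(zt,4),f.round(2))
    if f>1.9: break
    z-=.001
print(get_time(),get_grip_width()*88)
im,_=shot('g1.png');s=read_camera("scene");save(np.hstack([im[110:245,190:370],cv2.resize(s[150:240,330:450],(180,135))]),'g1c.png',s=2.2)
E
```

```text
free [-0.08  0.06 -0.66] [0.5421 0.2819 0.1123]
0.108 0.108 0.15
0.107 0.107 0.11
0.106 0.106 -0.17
0.105 0.105 0.16
0.104 0.104 0.09
0.103 0.103 0.53
0.102 0.102 1.06
0.101 0.101 1.66
0.1 0.1 1.92
30.6333 17.57091847963625
g1.png [0.5419, 0.2818, 0.1] [-4e-05, 0.92105, -0.38945, 1e-05]
```

View pics/g1c.png

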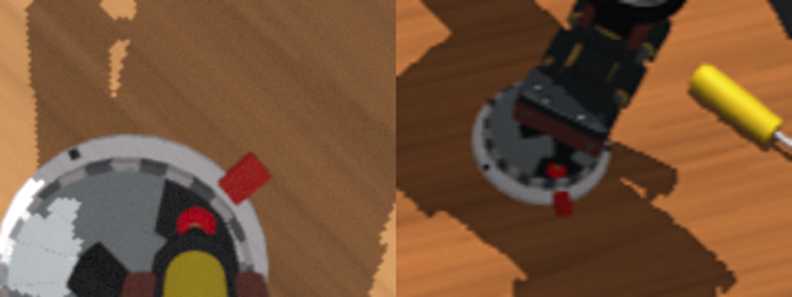

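Picture 9 shows the copper tip on the red stone's top, with the lid and tab unchanged. Contact came at TCP z of about 0.1033 (expected 0.103), so about 5 mm of sink means z of about 0.0983.

```bash
python3 - <<'E'
from h import *
b=-.66
for z in(.0992,.0983):
    movel([.5419,.2818,z],v=.03);wait(.4)
    print(z,np.array(get_tcp_pos()).round(4),(np.mean([(get_ft_force()[2],wait(.02))[0] for _ in range(15)])-b).round(2))
print(get_grip_width()*88,Rq(get_ee_rot()).as_matrix()[:,2].round(4),get_time())
im,_=shot('g2.png');save(im,'g2c.png',crop=(235,170,325,237),s=8.8)
E
```

```text
0.0992 [0.5419 0.2818 0.0992] 1.85
0.0983 [0.5419 0.2818 0.0983] 2.22
17.500857689819835 [ 0.  0. -1.] 32.5333
g2.png [0.5419, 0.2818, 0.0983] [-1e-05, 0.92105, -0.38943, 1e-05]
```

View pics/g2c.png

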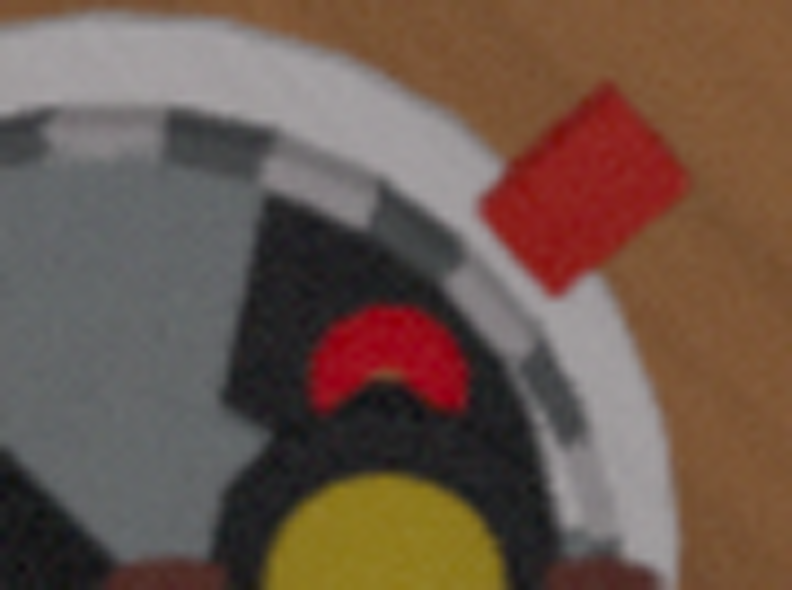

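```bash
python3 -c "
from station import *
job_done();print(get_time(),get_grip_width()*88)"
```

```text
the job is handed in; nothing more can be done
the job is handed in; nothing more can be done
```

I turned the lid, set the tester's tip on the red stone and handed the job in at about 33 s of the 61 s allowed. The arm is still holding the tester there. No verdict was reported.

- **Lid:** I turned it from about 0.24 rad to 1.2 rad by its grip bar and let go. The wrist pictures show the red stone in the middle of the window, and the lid stayed put afterwards.
- **Tester:** I lifted the yellow one out of the wooden stand. It measured 17.5 mm in the grip against the 18 mm given, and the tool points straight down.
- **Pressing:** The tip touched at TCP height of about 0.1033 m (0.103 expected), and I went down to 0.0983 m. That makes about 5 mm of sink, and the force of about 2.2 N fits the 2 N expected half way in.
- **Centring:** The checks disagree by about 1 mm. The first three views put the stone about 0.5 mm to one side of the tip, and the last two close views put it up to 1 mm to the other side. I stayed between them, well inside the 12 mm flat.
- **Heights:** The wrist camera's heights read 3 to 6 mm lower than the text, so I relied on the stated heights and the contact force.
- **Bystanders:** The arm felt no unexpected contact. I did not take a last picture of the whole bench.

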